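# Set out the bench for the scale check

### The arm

A 7-joint arm with a two-finger parallel gripper is mounted at the origin on a cart in front of the work surface, level with it; the furniture and walls round the work are solid. World frame = base frame: x ahead of the robot, y to its left, z up, the work surface at z = 0. Lengths are in m, angles in rad, forces in N, time in s.
With the tool pointing down it reaches from about 0.425 to 0.925 m from the base axis. Payload 6.8 kg.
Tool frame: the origin (TCP) lies on the centre line of the jaws, within the pads' length; the fingertips stand 11 mm ahead of it and the grasp point (between the pads) lies 8 mm behind it; z points along the fingers, y is the direction in which the jaws open and shut (so a half turn about z gives the same grasp; the last joint's range is limited). The gripper opens to 85 mm and grips with 20 to 120 N. Pads are 22 mm wide; open, the fingers measure 114 mm over their backs; the gripper's body (76 mm by 85 mm) begins 54 mm behind the grasp point. The pads swing forward as they close: fully open they stand 13 mm farther back than shut.
Start: joints at [1.046, 0.477, 0.022, 1.555, -0.011, 1.109, -0.083], TCP at [0.273, -0.617, 0.242] pointing down, gripper open.
Joint ranges: [-2.96, 2.96], [-0.34, 2.1], [-1.41, 1.46], [0.24, 2.44], [-1.37, 4.51], [0.17, 1.92], [-2.96, 2.96]. Speed limits (rad/s): [2.39, 2.39, 3.14, 3.14, 3.14, 3.14, 3.14].

### API

Orientations are given as a rotation vector (axis times angle).
In Python, from bench import r gives the robot as it stands.
- The arm moves only by the tool send_rows, never from a script. Its argument "deltas" is a list of rows, each a list of 7 numbers: the opening, from 0 (shut) to 1 (fully open), then the shift along the tool's x, y, z as a fraction of full scale, then the turn, a rotation vector about the tool's x, y, z as a fraction of full scale. In form: [[hand, x, y, z, ax, ay, az], ...]. A call has 1 to 20 rows; each row is the pose to reach, as a shift and turn from the pose commanded when the call began, along the tool's axes at that moment, turning the shorter way round; what a row does not reach only later rows make up. Full scale, the value 1, is 150 mm for a shift and 180 degrees for a turn. A row lasts 1/12 s, in which the tool goes at most 41.7 mm and 7.16 degrees, less where a joint would pass 70% of its speed; a pose out of reach is approached as far as the arm can. A call with a number of a shift or a turn outside -1 to 1 is refused whole. A call with a gripper value outside its range is refused whole. The fingers move at their own pace and stop on an object; "squeeze" is the grip in N (left out, the last holds). Time passes only in rows, so rows that repeat a pose let the fingers close. It gives the time, the measured TCP pose, the force and the opening at its end, in the units of the state.
- r.get_obs(): the state, without advancing time (a new reading comes with each control period).
- r.grab_frame(name): name is "side" or "top" or "wrist"; returns a dict with "pixels" (420x560x3 uint8, red, green, blue), "camera_matrix" (3x3 intrinsics, pixels), "dist_coeffs" ([k1, k2, p1, p2, k3] as OpenCV has them; the pictures are not rectified), "rvec" (rotation vector, rad) and "tvec" (3), from world to camera coordinates, as OpenCV has them. Camera axes: x right, y down, z forward; pixel columns grow to the right and rows downward; lengths in m; the calibration is good to about 2 mm. A picture is of the moment at which its call begins. There is no depth.
- r.hand_in(): hands the job in, once; it reports no verdict.
The state is a dict: "clock": time; "joints": joint angles; "qvel": joint speeds; "tau": joint torques, N m; "tcp_pos": TCP position; "orientation": TCP orientation; "contact_force": force on the tool from outside, world axes, zero at the start; "moment": the same for the moment, N m; "grip_width": finger opening in m.
Only numpy, scipy, OpenCV 4.12 (cv2) and the standard library are available. Lean on these libraries where they do the work, as an engineer would, in place of code of your own. Each camera call takes 0.05 s, during which the arm holds its last target. There are 200 camera calls.

### The job

Using only the things on the blue-grey work board, set out the bench for the scale check: stand the white round tin upright in the middle of the scale's pan, then stand the smaller brass weight on the middle of the tin's lid, and stand the larger brass weight ready on the board directly to the left of the scale (as seen when facing its display), level with the middle of the pan and with about 3 cm clear between the weight and the scale's side. Complete the row of samples by standing the white-capped jar exactly midway between the red-capped and the blue-capped jar. Leave the dark blue vial where it is, and let go of everything.

Things in the scene. Friction and masses are not known exactly. Their poses are not given: they have to be found in the camera images.
- tin_c (a point): white round tin with a flat lid, loose, 55 mm in diameter (54 at the foot) and 37 mm high, about 90 to 130 g, standing upright on the work board; the point is at its centre, 18.5 mm above its underside; z is up when it stands upright
- weight_small_c (a point): the smaller of the two brass weights, loose, 30 mm in diameter, 52 mm high, about 200 g, a cylinder to roughly two thirds of its height with a narrower knob on top, standing upright; the point is on its axis 26 mm above its underside; z is up when upright
- weight_large_c (a point): the larger of the two brass weights, loose, 40 mm in diameter, 67 mm high, about 500 g, same shape, standing upright; the point is on its axis 33.5 mm above its underside; z is up when upright
- jar_white_c (a point): sample jar with a white cap, loose, 54 mm in diameter, 78 mm high, about 130 g, standing upright; only the lowest 62 mm, its body 52 mm in diameter, are solid to the touch; the point is on its axis 39 mm above its underside; z is up when upright
- scale: low white bench scale with a round steel pan, fixed; origin on the pan's axis, at its underside (all stands on a blue-grey work board, its top 8 mm above the bench); +x points from the display towards the pan, z up. Flat pan 92 mm in diameter, its top 48 mm above the board. Housing 31 mm high, 112 mm wide in y, from x = -0.080 (front edge, dark display) to +0.050 m. +y is its left side; 30 mm clear of that side the larger weight's axis is at x = 0, y = +0.106
- jar_red: sample jar with a red cap, fixed to the work board, 54 mm in diameter, 82 mm high; origin at the centre of its underside; its x axis points to the blue-capped jar, whose axis is 160 mm away, so that midway is at x = 0.080, y = 0 in this frame. To the right of the row, about 0.1 m off, stands a tall machine (base 0.22 m high, bowl and arms above it): keep the arm clear of it, also on the way in from the right
- jar_blue: sample jar with a blue cap, fixed to the work board, 54 mm in diameter, 74 mm high; origin at the centre of its underside; 160 mm from the red-capped jar
- vial: dark blue vial with a black cap, 36 mm in diameter, 72 mm high, loose bystander to be left alone; origin at the centre of its underside

How it is judged:
On the way, in this order (a step that is already met when the one before it is completed fails the run):
1. the tin stands in the middle of the pan, let go (horizontal distance between tin_c and scale below 0.015 m and z of tin_c in the frame of scale between 0.0625 and 0.0705 m and angle between tin_c's own z axis and vertical below 0.1 rad and contact force between the fingers and tin below 0.1 N), for 0.2 s.
2. then the smaller weight stands on the middle of the tin's lid, let go (horizontal distance between tin_c and scale below 0.015 m and z of tin_c in the frame of scale between 0.0625 and 0.0705 m and angle between each of tin_c, weight_small_c's own z axis and vertical below 0.1 rad and horizontal distance between weight_small_c and tin_c below 0.01 m and z of weight_small_c in the frame of tin_c between 0.0405 and 0.0485 m and contact force between the fingers and weight_small below 0.1 N), for 0.2 s.
At the end, for the whole second after the job is handed in: Upright, released and at rest: tin within 15 mm of the pan's centre; smaller weight on its lid within 10 mm of its axis; larger weight on the work board 30 mm clear of the scale's left side, level with the pan, each within 15 mm; white-capped jar within 12 mm of midway between the red and blue ones (all of step 2 and x of weight_large_c in the frame of scale between -0.015 and 0.015 m and y of weight_large_c in the frame of scale between 0.091 and 0.121 m and height (world z) of weight_large_c between 0.0375 and 0.0455 m and angle between each of weight_large_c, jar_white_c's own z axis and vertical below 0.1 rad and x of jar_white_c in the frame of jar_red between 0.068 and 0.092 m and y of jar_white_c in the frame of jar_red between -0.012 and 0.012 m and height (world z) of jar_white_c between 0.043 and 0.051 m and linear speed of each of tin, weight_small, weight_large, jar_white below 0.01 m/s and contact force between the fingers and tin below 0.1 N and contact force between the fingers and weight_large below 0.1 N and contact force between the fingers and jar_white below 0.1 N); the robot touches nothing.
It fails at once if the dark blue vial is moved by more than 3 cm (distance of vial from where it was at the start of the episode above 0.03 m).
It also fails if it takes over 102 s, if anything falls off the work surface, if the arm or the gripper's body presses on something with over 40 N, if the wrist force passes 120 N, or if a joint passes its speed limit or range.

## Working session

There is one attempt and no reset: what is moved stays moved. The work goes in short steps, Python scripts to look and compute and a tool call to move; the robot and the scene stay as the last step left them, time stands still between calls to the robot, and variables do not carry over. Pictures are saved under pics/ and viewed, about 12 in all and at most 16, crops included, and the job is handed in when it is done.

Besides the shell and the picture viewer there is one more tool, called after ">>>" as name([rows], argument=value, ...), one row to a line, values as JSON. send_rows: Moves the arm, as the interface text tells. Shift numbers are shares of 150 mm and turn numbers shares of 180 degrees, none past 1 either way. Its arguments: {"type":"object","properties":{"deltas":{"type":"array","items":{"type":"array","items":{"type":"number"}}},"squeeze":{"type":"number"}},"required":["deltas"]}

```bash
ls; mkdir -p pics; cat > h.py <<'E'
import cv2, numpy as np
from bench import r
from scipy.spatial.transform import Rotation as R
def grab(n,f=None):
    d=r.grab_frame(n)
    if f: cv2.imwrite('pics/'+f,cv2.cvtColor(d['pixels'],cv2.COLOR_RGB2BGR))
    return d
def ray(d,uv,z):
    M=cv2.Rodrigues(np.array(d['rvec'],float))[0];t=np.array(d['tvec'],float).ravel()
    p=cv2.undistortPoints(np.array(uv,float).reshape(-1,1,2),np.array(d['camera_matrix']),np.array(d['dist_coeffs']))[:,0]
    v=np.c_[p,np.ones(len(p))]@M; c=-M.T@t
    return c+v*((z-c[2])/v[:,2])[:,None]
def proj(d,P):
    return cv2.projectPoints(np.array(P,float).reshape(-1,3),np.array(d['rvec'],float),np.array(d['tvec'],float),np.array(d['camera_matrix']),np.array(d['dist_coeffs']))[0][:,0]
E
python3 - <<'E'
from h import *
np.set_printoptions(precision=4,suppress=True)
for n in('side','top','wrist'):
    d=grab(n,n+'0.png')
    M=cv2.Rodrigues(np.array(d['rvec'],float))[0]; print(n,-M.T@np.array(d['tvec']).ravel(),M[2],np.diag(d['camera_matrix']))
o=r.get_obs();print(o);print(R.from_rotvec(o['orientation']).as_matrix())
E
```

```text
pics
side [-0.113   0.4064  0.4968] [ 0.7844 -0.3219 -0.5301] [419.674 419.674   1.   ]
top [0.4189 0.1533 0.9868] [ 0.1457 -0.0084 -0.9893] [474.225 474.225   1.   ]
wrist [ 0.349  -0.5838  0.3728] [-0.2979 -0.1289 -0.9459] [304.3593 304.3593   1.    ]
{'clock': 0.15, 'joints': array([ 1.0459,  0.4777,  0.0223,  1.5562, -0.0115,  1.1093, -0.0831]), 'qvel': array([ 0.0006, -0.0022, -0.0011, -0.0009,  0.001 ,  0.0008, -0.0001]), 'tau': array([  0.0029, -59.6924,   1.6102, -28.1491,   0.0126,   0.0065,
        -0.    ]), 'tcp_pos': array([ 0.2731, -0.6168,  0.2415]), 'orientation': array([-3.0722, -0.6496,  0.0006]), 'contact_force': array([-0.1766,  0.1869, -0.2801]), 'moment': array([-0.0228,  0.0197,  0.023 ]), 'grip_width': 0.08525954157814784}
[[ 0.9144  0.4048 -0.0007]
 [ 0.4048 -0.9144  0.0013]
 [-0.0001 -0.0015 -1.    ]]
```

View pics/top0.png

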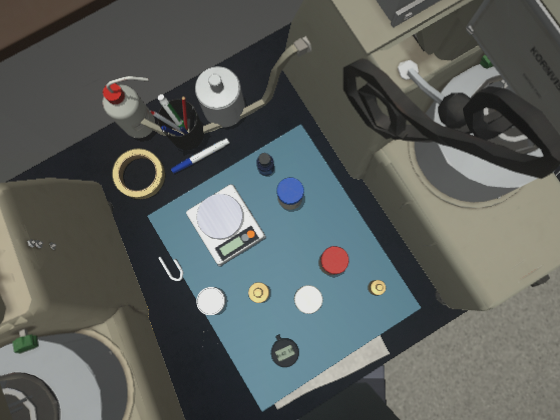

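View pics/side0.png

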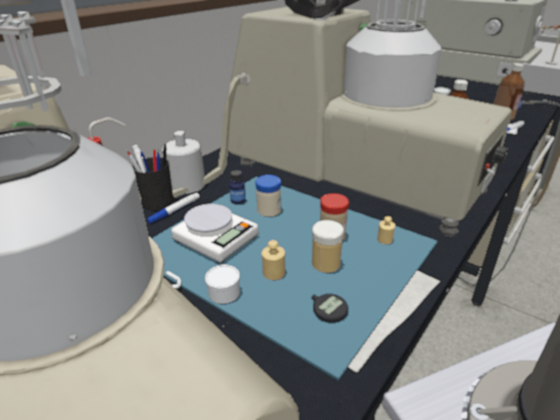

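```bash
cat > m.py <<'E'
from h import *
np.set_printoptions(precision=4,suppress=True)
d=grab('top'); img=d['pixels']
hsv=cv2.cvtColor(img,cv2.COLOR_RGB2HSV)
def blob(lo,hi,seed,rad,z,n):
    m=cv2.inRange(hsv,np.array(lo),np.array(hi)); k=np.zeros_like(m); cv2.circle(k,seed,rad,255,-1); m&=k
    m=cv2.morphologyEx(m,cv2.MORPH_OPEN,np.ones((2,2)))
    cs,_=cv2.findContours(m,cv2.RETR_EXTERNAL,cv2.CHAIN_APPROX_NONE)
    c=max(cs,key=cv2.contourArea); P=ray(d,c.reshape(-1,2),z)[:,:2].astype(np.float32)
    ce,ra=cv2.minEnclosingCircle(P); e=cv2.fitEllipse(P)
    print(n,np.array(ce),'r',round(ra,4),'ell',np.array(e[0]),np.array(e[1])/2); return P
W=([0,0,185],[180,45,255])
if __name__=='__main__':
    blob(*W,(211,301),19,.045,'tin')
    blob(*W,(308,299),19,.086,'jarw')
    blob([0,120,90],[12,255,255],(335,261),20,.09,'red')
    blob([105,120,60],[125,255,255],(290,192),19,.082,'blue')
    blob([15,60,90],[35,255,255],(258,293),16,.05,'large')
    blob([15,60,90],[35,255,255],(378,288),13,.04,'small')
    blob([0,0,0],[180,255,70],(265,160),9,.08,'vial cap')
    # scale: housing quad and pan
    P=blob([0,0,125],[180,45,255],(225,222),50,.039,'scale')
    print(cv2.minAreaRect(P), cv2.boxPoints(cv2.minAreaRect(P)))
    print('pan ctr',ray(d,[[220,216]],.056),'disp',ray(d,[[239,243]],.039))
    print('corners board',ray(d,[[149,215],[301,126],[419,306],[264,408]],.008))
    print('machine pts',ray(d,[[363,181],[470,310],[405,293]],.22),'left machine',ray(d,[[100,190],[150,335]],.2))
    cv2.imwrite('pics/c1.png',cv2.resize(cv2.cvtColor(img[140:380,140:440],cv2.COLOR_RGB2BGR),(800,600*16//15-0),interpolation=cv2.INTER_CUBIC)[:600])
E
python3 m.py
```

```text
tin [0.4023 0.3014] r 0.0271 ell [0.4025 0.3004] [0.0252 0.0255]
jarw [0.4018 0.1111] r 0.0254 ell [0.4018 0.1111] [0.0244 0.0246]
red [0.4739 0.0599] r 0.0261 ell [0.4738 0.0597] [0.0249 0.0252]
blue [0.6112 0.1402] r 0.0269 ell [0.6111 0.1402] [0.0256 0.0258]
large [0.4165 0.2056] r 0.02 ell [0.4162 0.2058] [0.0188 0.0192]
small [ 0.4213 -0.029 ] r 0.0152 ell [ 0.4213 -0.029 ] [0.0139 0.0144]
vial cap [0.6695 0.188 ] r 0.0151 ell [0.6668 0.1868] [0.0103 0.0142]
scale [0.5549 0.2723] r 0.0831 ell [0.5583 0.2746] [0.0628 0.0748]
((0.5551910400390625, 0.27302229404449463), (0.12910325825214386, 0.11131978034973145), 31.065670013427734) [[0.4712 0.2874]
 [0.5286 0.192 ]
 [0.6392 0.2587]
 [0.5818 0.354 ]]
pan ctr [[0.5697 0.2818 0.056 ]] disp [[0.5168 0.2461 0.039 ]]
corners board [[ 0.5827  0.4361  0.008 ]
 [ 0.7696  0.1143  0.008 ]
 [ 0.3837 -0.1156  0.008 ]
 [ 0.1933  0.202   0.008 ]]
machine pts [[ 0.5968  0.0226  0.22  ]
 [ 0.3834 -0.1378  0.22  ]
 [ 0.4122 -0.0363  0.22  ]] left machine [[0.5949 0.4636 0.2   ]
 [0.3542 0.3747 0.2   ]]
```

View pics/c1.png

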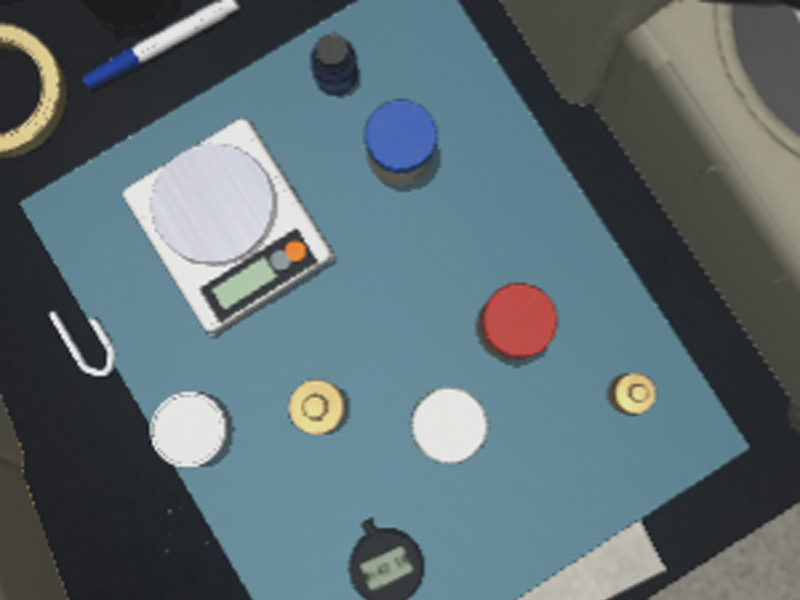

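```bash
python3 - <<'E'
from h import *
np.set_printoptions(precision=3,suppress=True)
t=grab('top'); s=grab('side')
print('top z.22',ray(t,[[465,312],[558,248],[520,275],[365,182]],.22)[:,:2])
print('top z0',ray(t,[[465,312],[445,312],[365,182]],0.)[:,:2])
print('side z0',ray(s,[[325,165],[400,195],[460,214],[450,228]],0.)[:,:2])
print('side z.22',ray(s,[[508,118],[330,98],[235,15]],.22)[:,:2])
print('left mach side z.22', ray(s,[[160,260],[150,170],[290,400]],.22)[:,:2])
print('tri: top of corner?', proj(s,[[.39,-.13,.22],[.42,-.1,.22],[.39,-.13,0]]))
E
```

```text
top z.22 [[ 0.38  -0.13 ]
 [ 0.479 -0.287]
 [ 0.437 -0.222]
 [ 0.595  0.019]]
top z0 [[ 0.369 -0.211]
 [ 0.37  -0.17 ]
 [ 0.646 -0.019]]
side z0 [[ 0.775 -0.082]
 [ 0.564 -0.169]
 [ 0.445 -0.239]
 [ 0.411 -0.182]]
side z.22 [[ 0.421 -0.273]
 [ 0.664 -0.025]
 [ 1.988 -0.222]]
left mach side z.22 [[0.252 0.395]
 [0.47  0.376]
 [0.054 0.334]]
tri: top of corner? [[460.472 135.507]
 [434.624 132.081]
 [436.592 239.636]]
```

View pics/wrist0.png

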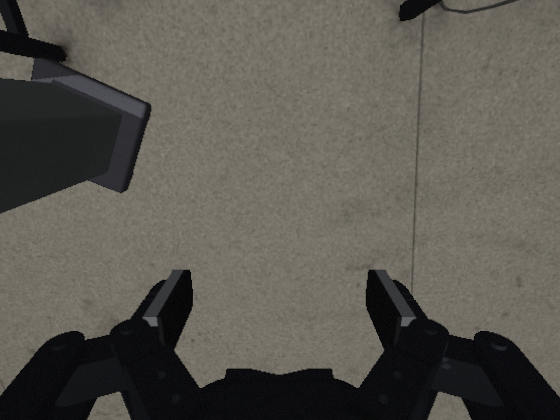

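>>> send_rows([
  [1,0,-0.2,-0.25,0,0,0],
  [1,0,-0.4,-0.5,0,0,0],
  [1,0,-0.6,-0.75,0,0,0],
  [1,0,-0.8,-1,0,0,0],
  [1,0,-0.8,-1,0,0,0],
], squeeze=40)

```text
clock: 0.72
tcp_pos: [0.2241, -0.5063, 0.3961]
orientation: [3.07, 0.649, 0.002]
contact_force: [-0.8, -0.2, 0.7]
grip_width: 0.0855
```

```bash
cat > go.py <<'E'
# python3 go.py x y z yaw_deg [...more]: prints shift/turn in tool units from the current pose (tool down, tool x at yaw)
import sys
from h import *
np.set_printoptions(precision=4,suppress=True)
o=r.get_obs(); p=np.array(o['tcp_pos']); T=R.from_rotvec(o['orientation'])
print('t',round(o['clock'],2),'tcp',p,'yaw',np.degrees(np.arctan2(*T.as_matrix()[1::-1,0])),'q',o['joints'],'F',o['contact_force'],'w',o['grip_width'])
a=list(map(float,sys.argv[1:]))
for i in range(0,len(a),4):
    G=R.from_euler('z',a[i+3],degrees=True)*R.from_euler('x',180,degrees=True)
    print(a[i:i+4],'->',T.inv().apply(np.array(a[i:i+3])-p)/.15,(T.inv()*G).as_rotvec()/np.pi)
E
python3 - <<'E'
import math
# ok
E
python3 go.py 0.175 -0.395 .39 24 0.30 -0.31 .39 44 0.39 -0.18 .39 65 0.425 -0.03 .39 86
```

```text
t 0.72 tcp [ 0.2241 -0.5063  0.3961] yaw 23.869929066652567 q [ 1.0272  0.1649  0.0167  1.6397 -0.0029  1.3332 -0.1098] F [-0.7771 -0.2016  0.6652] w 0.08548162284260417
[0.175, -0.395, 0.39, 24.0] -> [ 0.0012 -0.8111  0.0378] [ 0.0012 -0.0002 -0.0007]
[0.3, -0.31, 0.39, 44.0] -> [ 0.9926 -0.992   0.0376] [ 0.0012  0.0001 -0.1118]
[0.39, -0.18, 0.39, 65.0] -> [ 1.892  -1.5418  0.036 ] [ 0.0012  0.0003 -0.2285]
[0.425, -0.03, 0.39, 86.0] -> [ 2.51   -2.3618  0.0333] [ 0.0011  0.0005 -0.3452]
```

>>> send_rows([
  [1,0,-0.2,0,0,0,0],
  [1,0,-0.4,0,0,0,0],
  [1,0,-0.6,0,0,0,0],
  [1,0.1,-0.8,0,0,0,0],
  [1,0.3,-0.9,0,0,0,-0.03],
  [1,0.5,-0.95,0,0,0,-0.05],
  [1,0.7,-1,0,0,0,-0.08],
  [1,0.9,-1,0,0,0,-0.11],
  [1,1,-1,0,0,0,-0.13],
  [1,1,-1,0,0,0,-0.13],
])

```text
clock: 1.55
tcp_pos: [0.3042, -0.3074, 0.3924]
orientation: [2.872, 1.272, 0.002]
contact_force: [1.1, 0.5, -0.5]
grip_width: 0.0857
```

```bash
python3 go.py  0.385 -0.18 .39 67 0.425 -0.03 .39 95
```

```text
t 1.55 tcp [ 0.3042 -0.3074  0.3924] yaw 47.78794193723666 q [ 0.8444 -0.0433 -0.1885  1.8704 -0.0092  1.3129 -0.0784] F [ 1.0621  0.5111 -0.5043] w 0.08568387604775249
[0.385, -0.18, 0.39, 67.0] -> [ 0.9909 -0.1714  0.0171] [ 0.0003 -0.0002 -0.1067]
[0.425, -0.03, 0.39, 95.0] -> [ 1.9108 -0.6458  0.0175] [ 0.0003 -0.0002 -0.2623]
```

>>> send_rows([
  [1,0.2,-0.05,0,0,0,-0.03],
  [1,0.4,-0.1,0,0,0,-0.05],
  [1,0.6,-0.15,0,0,0,-0.08],
  [1,0.8,-0.17,0,0,0,-0.11],
  [1,1,-0.2,0,0,0,-0.14],
  [1,1,-0.2,0,0,0,-0.14],
])

```text
clock: 2.05
tcp_pos: [0.3831, -0.1746, 0.3926]
orientation: [2.524, 1.87, 0.003]
contact_force: [0.4, 0.9, 0.4]
grip_width: 0.0851
```

```bash
python3 go.py  0.42 -0.04 .39 98 .42 .05 .39 120
```

```text
t 2.05 tcp [ 0.3831 -0.1746  0.3926] yaw 73.0704503252661 q [ 0.6719 -0.0565 -0.3669  1.8804 -0.0224  1.3129  0.0158] F [0.4226 0.8571 0.3732] w 0.08513689725938506
[0.42, -0.04, 0.39, 98.0] -> [ 0.9299 -0.026   0.0188] [ 0.0004 -0.0004 -0.1385]
[0.42, 0.05, 0.39, 120.0] -> [ 1.5039 -0.2007  0.0194] [ 0.0005 -0.0003 -0.2607]
```

>>> send_rows([
  [1,0.25,0,0,0,0,-0.04],
  [1,0.5,0,0,0,0,-0.07],
  [1,0.75,0,0,0,0,-0.1],
  [1,0.95,0,0,0,0,-0.14],
  [1,1,-0.03,0,0,0,-0.17],
  [1,1,-0.03,0,0,0,-0.17],
])

```text
clock: 2.55
tcp_pos: [0.4215, -0.0328, 0.3925]
orientation: [1.946, 2.466, -0.0]
contact_force: [-0.9, -0.4, 0.1]
grip_width: 0.0854
```

```bash
python3 go.py  0.41 .1 .3 120 .4024 .2 .2 120 .4024 .3009 .12 120
```

```text
t 2.55 tcp [ 0.4215 -0.0328  0.3925] yaw 103.42438079839359 q [ 0.4988 -0.0458 -0.5358  1.8682 -0.0241  1.3127  0.2039] F [-0.8886 -0.3727  0.0563] w 0.08538604950025068
[0.41, 0.1, 0.3, 120.0] -> [0.879  0.1308 0.6163] [ 0.      0.     -0.0921]
[0.4024, 0.2, 0.2, 120.0] -> [1.5393 0.2363 1.2829] [ 0.      0.     -0.0921]
[0.4024, 0.3009, 0.12, 120.0] -> [2.1936 0.3924 1.8161] [ 0.      0.     -0.0921]
```

>>> send_rows([
  [1,0.2,0,0,0,0,0.03],
  [1,0.4,0.05,0.1,0,0,0.07],
  [1,0.6,0.1,0.2,0,0,0.1],
  [1,0.8,0.12,0.3,0,0,0.14],
  [1,1,0.15,0.4,0,0,0.18],
  [1,1,0.2,0.5,0,0,0.22],
  [1,1,0.2,0.6,0,0,0.26],
  [1,1,0.2,0.6,0,0,0.29],
  [1,1,0.2,0.6,0,0,0.33],
  [1,1,0.2,0.6,0,0,0.37],
  [1,1,0.2,0.6,0,0,0.41],
  [1,1,0.2,0.6,0,0,0.41],
])

```text
clock: 3.55
tcp_pos: [0.4174, 0.116, 0.3021]
orientation: [3.043, 0.776, -0.001]
contact_force: [1.0, 0.3, 0.6]
grip_width: 0.0853
```

```bash
python3 go.py .4024 .23 .25 30 .4024 .3009 .17 30
```

```text
t 3.55 tcp [0.4174 0.116  0.3021] yaw 28.593978673647776 q [ 0.2977  0.0601 -0.7273  1.9833  0.0454  1.1144 -1.5205] F [0.9636 0.3449 0.6129] w 0.08527139023236928
[0.4024, 0.23, 0.25, 30.0] -> [ 0.2761 -0.7157  0.3467] [ 0.0002  0.0002 -0.0078]
[0.4024, 0.3009, 0.17, 30.0] -> [ 0.5027 -1.1312  0.8796] [ 0.0002  0.0002 -0.0078]
```

>>> send_rows([
  [1,0.1,-0.2,0.1,0,0,-0.01],
  [1,0.2,-0.4,0.3,0,0,-0.01],
  [1,0.25,-0.6,0.45,0,0,-0.01],
  [1,0.35,-0.8,0.6,0,0,-0.01],
  [1,0.45,-1,0.75,0,0,-0.01],
  [1,0.45,-1,0.8,0,0,-0.01],
  [1,0.45,-1,0.8,0,0,-0.01],
])

```text
clock: 4.13
tcp_pos: [0.4015, 0.2819, 0.18]
orientation: [3.025, 0.845, -0.007]
contact_force: [-0.6, -0.6, -0.8]
grip_width: 0.0854
```

```bash
cat > w.py <<'E'
# python3 w.py fn x y z : wrist picture with marks at projected points
import sys
from h import *
d=r.grab_frame('wrist'); im=cv2.cvtColor(d['pixels'],cv2.COLOR_RGB2BGR)
cv2.imwrite('pics/raw_'+sys.argv[1],im)
a=np.array(sys.argv[2:],float).reshape(-1,3)
for u in proj(d,a): cv2.drawMarker(im,tuple(int(round(float(v))) for v in u),(255,0,255),cv2.MARKER_CROSS,10,1); print(u)
cv2.imwrite('pics/'+sys.argv[1],im); np.savez('pics/cam.npz',**{k:np.array(d[k]) for k in('camera_matrix','dist_coeffs','rvec','tvec')})
E
python3 go.py .4024 .3009 .17 30;python3 w.py w1.png .4024 .3009 .045  .569 .281 .056 .4164 .2057 .053
```

```text
t 4.13 tcp [0.4015 0.2819 0.18  ] yaw 31.229841372912496 q [-0.0718  0.355  -0.7938  2.0062  0.3169  0.9103 -2.0588] F [-0.6378 -0.5884 -0.7743] w 0.08536648753751307
[0.4024, 0.3009, 0.17, 30.0] -> [ 0.0715 -0.1053  0.0667] [-0.0002  0.0014  0.0068]
[261.51156438 188.07185951]
[401.16685784  13.96500163]
[358.36978953 229.84841925]
```

View pics/w1.png

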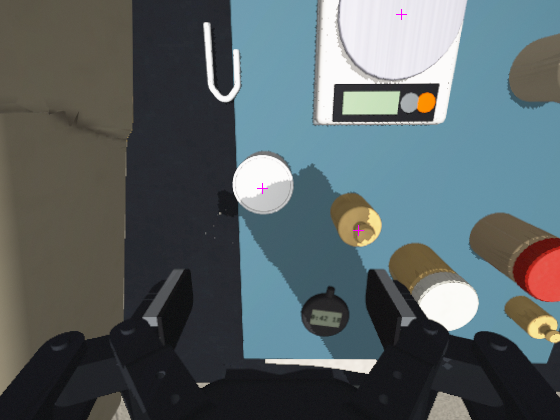

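```bash
cat > f.py <<'E'
# refine helper: circle on raw wrist picture
from h import *
np.set_printoptions(precision=4,suppress=True)
def fit(fn,lo,hi,seed,rad,z,show=True):
    c=dict(np.load('pics/cam.npz')); im=cv2.imread('pics/raw_'+fn); hsv=cv2.cvtColor(im,cv2.COLOR_BGR2HSV)
    m=cv2.inRange(hsv,np.array(lo),np.array(hi)); k=np.zeros_like(m); cv2.circle(k,seed,rad,255,-1); m&=k
    m=cv2.morphologyEx(m,cv2.MORPH_OPEN,np.ones((3,3)))
    q=max(cv2.findContours(m,cv2.RETR_EXTERNAL,cv2.CHAIN_APPROX_NONE)[0],key=cv2.contourArea)
    P=ray(c,cv2.convexHull(q).reshape(-1,2),z)[:,:2].astype(np.float32)
    print(fn,seed,np.array(cv2.minEnclosingCircle(P)[0]),cv2.minEnclosingCircle(P)[1],np.array(cv2.fitEllipse(P)[:2]).round(4).tolist())
E
python3 - <<'E'
from f import *
fit('w1.png',[0,0,90],[180,60,255],(263,183),36,.045)
c=dict(np.load('pics/cam.npz'))
print('housing front corners',ray(c,[[314,122],[443,124]],.039)[:,:2])
print('left machine edge', ray(c,[[130,60],[128,180]],.0)[:,:2],ray(c,[[130,60],[128,180]],.22)[:,:2])
E
```

```text
w1.png (263, 183) [0.4068 0.3017] 0.02968282625079155 [[0.4063, 0.3017], [0.0549, 0.0588]]
housing front corners [[0.4749 0.2913]
 [0.5304 0.196 ]]
left machine edge [[0.4328 0.4608]
 [0.3256 0.4201]] [[0.4611 0.3646]
 [0.4298 0.3527]]
```

```bash
python3 go.py .4045 .301 .06 30 .4045 .301 .025 30
```

```text
t 4.18 tcp [0.4024 0.2808 0.1812] yaw 31.090215880318357 q [-0.0696  0.3525 -0.7934  2.0056  0.3161  0.9113 -2.058 ] F [ 0.0379 -0.9896 -0.0274] w 0.08550029018428014
[0.4045, 0.301, 0.06, 30.0] -> [ 0.0837 -0.1084  0.8079] [0.0002 0.001  0.0061]
[0.4045, 0.301, 0.025, 30.0] -> [ 0.0843 -0.1085  1.0412] [0.0002 0.001  0.0061]
```

>>> send_rows([
  [1,0.08,-0.11,0.1,0,0,0.006],
  [1,0.08,-0.11,0.3,0,0,0.006],
  [1,0.08,-0.11,0.5,0,0,0.006],
  [1,0.08,-0.11,0.65,0,0,0.006],
  [1,0.08,-0.11,0.75,0,0,0.006],
  [1,0.08,-0.11,0.8,0,0,0.006],
  [1,0.08,-0.11,0.8,0,0,0.006],
])

```text
clock: 4.77
tcp_pos: [0.4052, 0.3002, 0.0619]
orientation: [3.034, 0.808, -0.001]
contact_force: [0.5, -0.3, 0.7]
grip_width: 0.0859
```

```bash
python3 go.py .4045 .301 .025 30
```

```text
t 4.77 tcp [0.4052 0.3002 0.0619] yaw 29.84134021186653 q [-0.228   0.5486 -0.6644  2.0626  0.5232  0.702  -2.2825] F [ 0.5212 -0.3285  0.6682] w 0.08585129192137149
[0.4045, 0.301, 0.025, 30.0] -> [-0.0009 -0.0072  0.2457] [ 0.0005  0.0004 -0.0009]
```

Descend and close.

>>> send_rows([
  [1,0,0,0.1,0,0,0],
  [1,0,0,0.2,0,0,0],
  [1,0,0,0.24,0,0,0],
  [1,0,0,0.24,0,0,0],
  [0.3,0,0,0.24,0,0,0],
  [0.3,0,0,0.24,0,0,0],
  [0.3,0,0,0.24,0,0,0],
  [0.3,0,0,0.24,0,0,0],
  [0.3,0,0,0.24,0,0,0],
  [0.3,0,0,0.24,0,0,0],
  [0.3,0,0,0.24,0,0,0],
  [0.3,0,0,0.24,0,0,0],
], squeeze=30)

```text
clock: 5.77
tcp_pos: [0.405, 0.3028, 0.0277]
orientation: [-3.035, -0.813, -0.003]
contact_force: [-1.7, -1.4, 7.3]
grip_width: 0.0525
```

```bash
python3 go.py .4045 .301 .13 30 .5 .283 .13 30.7
```

```text
t 5.77 tcp [0.405  0.3028 0.0277] yaw 29.98091475789349 q [-0.2712  0.6028 -0.6176  2.0754  0.586   0.6376 -2.3375] F [-1.7361 -1.4122  7.3349] w 0.052524095133313894
[0.4045, 0.301, 0.13, 30.0] -> [-0.0076  0.0092 -0.6822] [ 0.0001 -0.0006 -0.0001]
[0.5, 0.283, 0.13, 30.7] -> [ 0.4839  0.4313 -0.681 ] [ 0.0001 -0.0006 -0.004 ]
```

>>> send_rows([
  [0.3,0,0,-0.1,0,0,0],
  [0.3,0,0,-0.3,0,0,0],
  [0.3,0,0,-0.5,0,0,0],
  [0.3,0,0,-0.68,0,0,0],
  [0.3,0.15,0.14,-0.68,0,0,0],
  [0.3,0.35,0.3,-0.68,0,0,0],
  [0.3,0.48,0.43,-0.68,0,0,0],
  [0.3,0.6,0.43,-0.68,0,0,0],
  [0.3,0.8,0.4,-0.68,0,0,0],
  [0.3,0.9,0.36,-0.68,0,0,0],
  [0.3,0.9,0.36,-0.68,0,0,0],
])

```text
clock: 6.68
tcp_pos: [0.5502, 0.3259, 0.1291]
orientation: [-3.032, -0.812, -0.004]
contact_force: [-0.2, -0.7, -0.8]
grip_width: 0.0531
```

```bash
python3 go.py .5695 .283 .13 30.7;python3 w.py w2.png .5695 .283 .056
```

```text
t 6.68 tcp [0.5502 0.3259 0.1291] yaw 29.99641446266663 q [-0.1516  0.6317 -0.6768  1.7079  0.4647  0.9648 -2.0508] F [-0.1938 -0.7118 -0.8039] w 0.053061822611880964
[0.5695, 0.283, 0.13, 30.7] -> [-0.0315  0.3118 -0.0068] [-0.0007 -0.001  -0.0039]
[343.28593462 231.87525272]
```

View pics/w2.png

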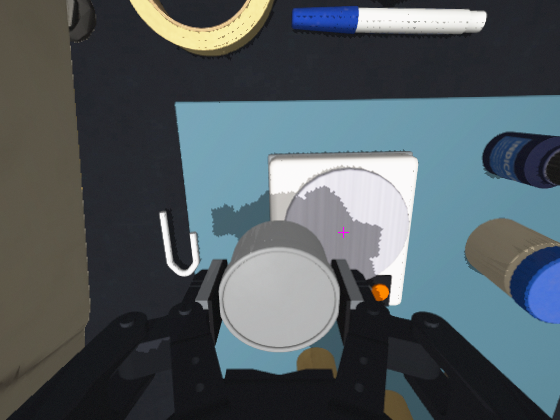

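```bash
python3 - <<'E'
from h import *
np.set_printoptions(precision=4,suppress=True)
c=dict(np.load('pics/cam.npz'))
q=ray(c,[[269,157],[417,156]],.039)[:,:2]; print(q,q.mean(0)-.05*np.array([.86,.51]))
print(np.degrees(np.arctan2(*(q[0]-q[1])[::-1]))-90)
p=ray(c,[[285,222],[410,225],[348,168]],.056)[:,:2];print(p,p[2]-.046*np.array([.86,.51]))
# tin top disc centre at ring: left/right edges, top z ~ .129+.0?
print(ray(c,[[220,298],[339,298],[279,249],[279,350]],.129+.008+.006))
E
```

```text
[[0.5871 0.3557]
 [0.6411 0.2635]] [0.5711 0.2841]
30.35458141326214
[[0.5549 0.3236]
 [0.598  0.2447]
 [0.6101 0.3065]] [0.5706 0.283 ]
[[0.5368 0.3486 0.143 ]
 [0.5638 0.3021 0.143 ]
 [0.5713 0.3378 0.143 ]
 [0.5248 0.3109 0.143 ]]
```

>>> send_rows([
  [0.3,-0.01,0.1,0,0,0,0],
  [0.3,-0.02,0.22,0,0,0,0],
  [0.3,-0.02,0.31,0,0,0,0],
  [0.3,-0.02,0.31,0.1,0,0,0],
  [0.3,-0.02,0.31,0.2,0,0,0],
  [0.3,-0.02,0.31,0.28,0,0,0],
  [0.3,-0.02,0.31,0.32,0,0,0],
  [0.3,-0.02,0.31,0.335,0,0,0],
  [0.3,-0.02,0.31,0.345,0,0,0],
  [0.3,-0.02,0.31,0.345,0,0,0],
])

```text
clock: 7.57
tcp_pos: [0.5685, 0.2822, 0.0765]
orientation: [-3.034, -0.815, 0.0]
contact_force: [-0.3, -0.7, -0.2]
grip_width: 0.0531
```

```bash
python3 go.py .571 .2845 .0757 30;
```

```text
t 7.57 tcp [0.5685 0.2822 0.0765] yaw 30.063740125172355 q [-0.1043  0.6883 -0.6385  1.7467  0.513   0.8795 -2.0157] F [-0.3091 -0.6575 -0.1603] w 0.053126319389743853
[0.571, 0.2845, 0.0757, 30.0] -> [ 0.022  -0.005   0.0051] [-0.0001 -0.      0.0004]
```

>>> send_rows([
  [0.3,0.015,0,0,0,0,0],
  [0.3,0.015,0,0.004,0,0,0],
  [0.3,0.015,0,0.007,0,0,0],
  [0.3,0.015,0,0.007,0,0,0],
  [1,0.015,0,0.007,0,0,0],
  [1,0.015,0,0.007,0,0,0],
  [1,0.015,0,0.007,0,0,0],
  [1,0.015,0,0.007,0,0,0],
  [1,0.015,0,0.007,0,0,0],
  [1,0.015,0,0.007,0,0,0],
  [1,0.015,0,-0.1,0,0,0],
  [1,0.015,0,-0.3,0,0,0],
  [1,0.015,0,-0.5,0,0,0],
  [1,0.015,0,-0.7,0,0,0],
  [1,0.015,0,-0.9,0,0,0],
  [1,0.015,0,-0.9,0,0,0],
])

```text
clock: 8.9
tcp_pos: [0.5732, 0.2849, 0.2183]
orientation: [-3.032, -0.812, -0.015]
contact_force: [0.6, 1.6, 1.1]
grip_width: 0.0856
```

```bash
python3 go.py .45 .1 .21 30.7  .4213 -.029 .17 120; python3 w.py w3.png .5705 .2835 .093
```

```text
t 8.9 tcp [0.5732 0.2849 0.2183] yaw 29.994756337594595 q [-0.0459  0.5356 -0.7209  1.6383  0.3884  1.1052 -1.9184] F [0.5918 1.6054 1.0773] w 0.08560624908384519
[0.45, 0.1, 0.21, 30.7] -> [-1.3283  0.6568  0.0419] [ 0.     -0.0032 -0.0039]
[0.4213, -0.029, 0.17, 120.0] -> [-1.9265  1.306   0.3025] [ 0.0025 -0.0025 -0.5   ]
[278.7118855  207.89314627]
```

View pics/w3.png

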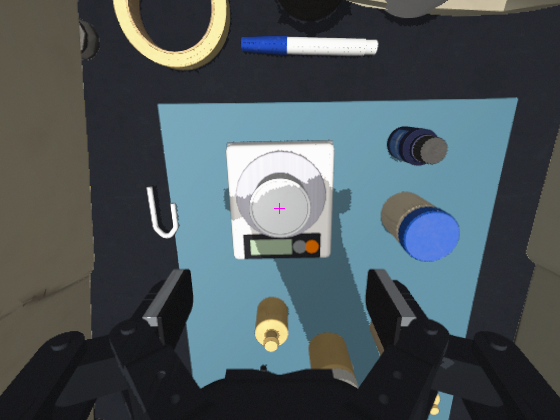

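>>> send_rows([
  [1,-0.15,0.1,0,0,0,-0.03],
  [1,-0.3,0.2,0,0,0,-0.07],
  [1,-0.45,0.3,0,0,0,-0.11],
  [1,-0.6,0.4,0,0,0,-0.15],
  [1,-0.75,0.5,0,0,0,-0.19],
  [1,-0.88,0.6,0,0,0,-0.23],
  [1,-1,0.7,0,0,0,-0.27],
  [1,-1,0.8,0,0,0,-0.31],
  [1,-1,0.8,0,0,0,-0.35],
  [1,-1,0.8,0,0,0,-0.39],
  [1,-1,0.8,0,0,0,-0.43],
  [1,-1,0.8,0,0,0,-0.47],
  [1,-1,0.8,0,0,0,-0.5],
  [1,-1,0.8,0,0,0,-0.5],
])

```text
clock: 10.12
tcp_pos: [0.5003, 0.1031, 0.2105]
orientation: [-1.565, -2.722, 0.001]
contact_force: [-0.1, -0.4, 0.3]
grip_width: 0.0853
```

```bash
python3 - <<'E'
from f import *
fit('w3.png',[0,0,165],[180,60,255],(279,207),38,.093)
E
python3 go.py .4213 -.029 .17 120
```

```text
w3.png (279, 207) [0.5727 0.288 ] 0.03343193605542183 [[0.5724, 0.2867], [0.0614, 0.0647]]
t 10.12 tcp [0.5003 0.1031 0.2105] yaw 120.18885597284485 q [ 0.5697  0.4691 -1.1287  1.9226  0.4857  1.061  -0.2391] F [-0.0823 -0.4202  0.2915] w 0.08532981582933273
[0.4213, -0.029, 0.17, 120.0] -> [-0.4969 -0.8979  0.2705] [-0.0005 -0.0004  0.001 ]
```

>>> send_rows([
  [1,-0.1,-0.2,0,0,0,0],
  [1,-0.2,-0.38,0.05,0,0,0],
  [1,-0.3,-0.55,0.1,0,0,0],
  [1,-0.4,-0.72,0.15,0,0,0],
  [1,-0.5,-0.9,0.2,0,0,0],
  [1,-0.5,-0.9,0.27,0,0,0],
  [1,-0.5,-0.9,0.27,0,0,0],
])

```text
clock: 10.7
tcp_pos: [0.4192, -0.0314, 0.1691]
orientation: [-1.58, -2.712, 0.004]
contact_force: [-0.5, 0.2, 1.3]
grip_width: 0.086
```

```bash
python3 go.py .4213 -.029 .03 120; python3 w.py w4.png .4213 -.029 .043
```

```text
t 10.7 tcp [ 0.4192 -0.0314  0.1691] yaw 119.55237772557155 q [ 0.9479  0.3739 -1.1811  2.1502  0.4465  0.8983  0.0171] F [-0.5285  0.2465  1.272 ] w 0.08600440264277139
[0.4213, -0.029, 0.03, 120.0] -> [0.0058 0.0232 0.9273] [-0.0012 -0.0004 -0.0025]
[283.62546051 203.12096582]
```

View pics/w4.png

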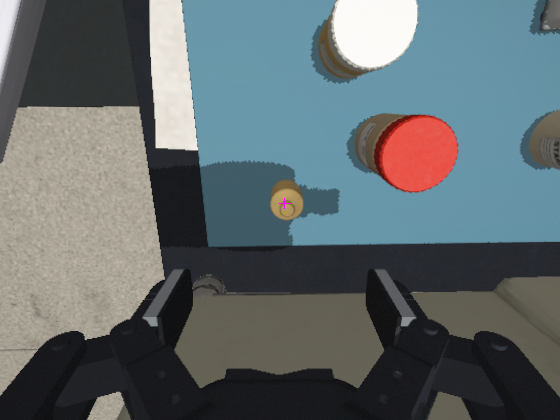

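```bash
python3 - <<'E'
from f import *
fit('w4.png',[8,50,60],[35,255,255],(287,200),26,.035)
c=dict(np.load('pics/cam.npz'))
for z in(0,.1,.22): print(z,ray(c,[[250,294],[480,294]],z)[:,:2])
print(ray(c,[[287,210]],.06),ray(c,[[286,181],[302,200],[271,200]],.02), proj(c,[.4192,-.0314,.15]))
E
```

```text
w4.png (287, 200) [ 0.4231 -0.0274] 0.019268909469246864 [[0.4234, -0.0277], [0.0306, 0.0392]]
0 [[ 0.4496 -0.1549]
 [ 0.6761 -0.0243]]
0.1 [[ 0.4257 -0.0898]
 [ 0.5769 -0.0027]]
0.22 [[ 0.3971 -0.0117]
 [ 0.4578  0.0233]]
[[ 0.4239 -0.0282  0.06  ]] [[ 0.4162 -0.0151  0.02  ]
 [ 0.439  -0.0237  0.02  ]
 [ 0.413  -0.0385  0.02  ]] [[280.3448 263.3788]]
```

>>> send_rows([
  [1,0.005,0.03,0.15,0,0,0],
  [1,0.005,0.03,0.4,0,0,0],
  [1,0.005,0.03,0.6,0,0,0],
  [1,0.005,0.03,0.75,0,0,0],
  [1,0.005,0.03,0.87,0,0,0],
  [1,0.005,0.03,0.95,0,0,0],
  [1,0.005,0.03,0.95,0,0,0],
])

```text
clock: 11.33
tcp_pos: [0.4247, -0.024, 0.0271]
orientation: [-1.567, -2.72, 0.0]
contact_force: [-0.8, -0.0, 0.5]
grip_width: 0.0856
```

```bash
python3 go.py .423 -.0285 .025 120
```

```text
t 11.33 tcp [ 0.4247 -0.024   0.0271] yaw 120.10183945018596 q [ 0.6458  0.6086 -0.8862  2.2406  0.8088  0.6561 -0.3109] F [-0.8274 -0.0064  0.5068] w 0.08564324048166637
[0.423, -0.0285, 0.025, 120.0] -> [-0.0204 -0.025   0.0138] [-0.0005 -0.0008  0.0006]
```

>>> send_rows([
  [1,-0.02,-0.025,0.013,0,0,0],
  [1,-0.02,-0.025,0.013,0,0,0],
  [0.1,-0.02,-0.025,0.013,0,0,0],
  [0.1,-0.02,-0.025,0.013,0,0,0],
  [0.1,-0.02,-0.025,0.013,0,0,0],
  [0.1,-0.02,-0.025,0.013,0,0,0],
  [0.1,-0.02,-0.025,0.013,0,0,0],
  [0.1,-0.02,-0.025,0.013,0,0,0],
  [0.1,-0.02,-0.025,0.013,0,0,0],
  [0.1,-0.02,-0.025,0.013,0,0,0],
  [0.1,-0.02,-0.025,0.013,0,0,0],
  [0.1,-0.02,-0.025,0.013,0,0,0],
  [0.1,-0.02,-0.025,0.013,0,0,0],
], squeeze=40)

```text
clock: 12.42
tcp_pos: [0.4237, -0.0305, 0.0272]
orientation: [1.57, 2.72, -0.0]
contact_force: [-0.8, -0.6, 6.5]
grip_width: 0.0285
```

```bash
python3 go.py .423 -.0285 .17 120 .50 .12 .2 120
```

```text
t 12.42 tcp [ 0.4237 -0.0305  0.0272] yaw 119.99474203298946 q [ 0.6591  0.6055 -0.8847  2.2444  0.8136  0.652  -0.3037] F [-0.8468 -0.5725  6.4558] w 0.028527614776507632
[0.423, -0.0285, 0.17, 120.0] -> [ 0.0129  0.0031 -0.9522] [ 0.0002  0.0003 -0.    ]
[0.5, 0.12, 0.2, 120.0] -> [ 0.6135  0.9427 -1.1523] [ 0.0002  0.0003 -0.    ]
```

>>> send_rows([
  [0.1,0,0,-0.1,0,0,0],
  [0.1,0,0,-0.3,0,0,0],
  [0.1,0,0,-0.5,0,0,0],
  [0.1,0,0.05,-0.7,0,0,0],
  [0.1,0.1,0.2,-0.85,0,0,0],
  [0.1,0.2,0.4,-0.95,0,0,0],
  [0.1,0.32,0.6,-1,0,0,0],
  [0.1,0.45,0.75,-1,0,0,0],
  [0.1,0.55,0.95,-1,0,0,0],
  [0.1,0.7,0.95,-1,0,0,0],
  [0.1,0.85,0.95,-1,0,0,0],
  [0.1,0.85,0.95,-1,0,0,0],
])

```text
clock: 13.42
tcp_pos: [0.48, 0.156, 0.1768]
orientation: [-1.56, -2.724, -0.002]
contact_force: [-1.5, -0.2, -1.9]
grip_width: 0.0284
```

```bash
python3 go.py .5705 .2835 .18 120 .5705 .2835 .18 30; python3 - <<'E'
from m import *
P=blob([0,0,165],[180,40,255],(222,211),13,.093,'tin lid')
cv2.imwrite('pics/c2.png',cv2.resize(cv2.cvtColor(img[170:270,170:290],cv2.COLOR_RGB2BGR),(720,600),interpolation=cv2.INTER_CUBIC))
E
```

```text
t 13.42 tcp [0.48   0.156  0.1768] yaw 120.39722509469807 q [ 0.4302  0.4976 -1.0924  1.97    0.5265  0.9945 -0.3835] F [-1.4864 -0.2265 -1.921 ] w 0.028356214337453663
[0.5705, 0.2835, 0.18, 120.0] -> [ 0.4282  0.9503 -0.02  ] [ 0.     -0.0008  0.0022]
[0.5705, 0.2835, 0.18, 30.0] -> [ 0.4282  0.9503 -0.02  ] [-0.0006 -0.0007  0.5022]
tin lid [0.5716 0.2713] r 0.0251 ell [0.5722 0.2725] [0.0219 0.0244]
```

View pics/c2.png

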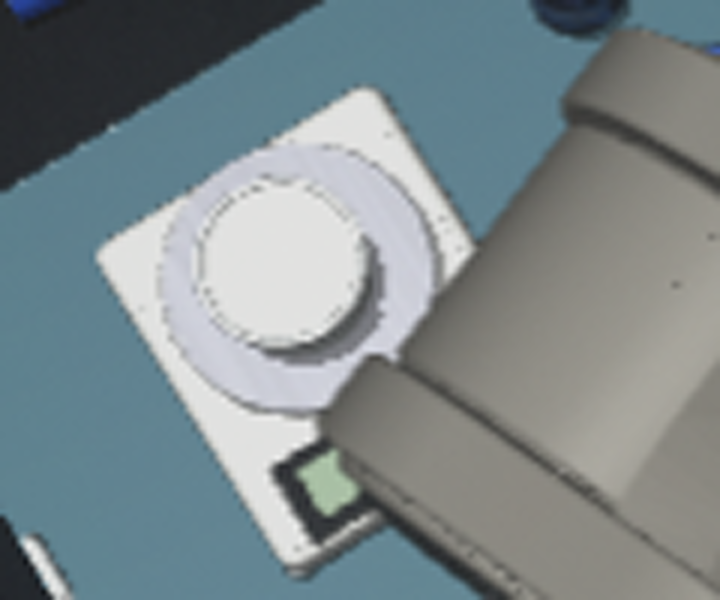

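```bash
python3 - <<'E'
from h import *
d=grab('top'); print(ray(d,[[216.6,213.6]],.093),ray(d,[[219.7,216]],.056))
E
```

```text
[[0.56843964 0.28315899 0.093     ]] [[0.56967323 0.28239062 0.056     ]]
```

>>> send_rows([
  [0.1,0.1,0.2,0,0,0,0],
  [0.1,0.18,0.4,0,0,0,0],
  [0.1,0.27,0.6,0,0,0,0],
  [0.1,0.36,0.8,0,0,0,0],
  [0.1,0.44,0.95,0,0,0,0],
  [0.1,0.44,0.955,0.1,0,0,0],
  [0.1,0.44,0.955,0.18,0,0,0],
  [0.1,0.44,0.955,0.18,0,0,0],
])

```text
clock: 14.18
tcp_pos: [0.5728, 0.2767, 0.1457]
orientation: [-1.572, -2.718, 0.01]
contact_force: [-0.1, -1.4, -2.7]
grip_width: 0.0281
```

```bash
python3 go.py .5705 .285 .1122 120;python3 w.py w5.png .5705 .285 .093
```

```text
t 14.18 tcp [0.5728 0.2767 0.1457] yaw 119.92181076961523 q [ 0.1022  0.7141 -0.958   1.6862  0.646   1.0976 -0.532 ] F [-0.0583 -1.3655 -2.7201] w 0.02806012188599984
[0.5705, 0.285, 0.1122, 120.0] -> [0.0556 0.0159 0.2233] [-0.002   0.0004 -0.0004]
[283.9312333  226.55040548]
```

View pics/w5.png

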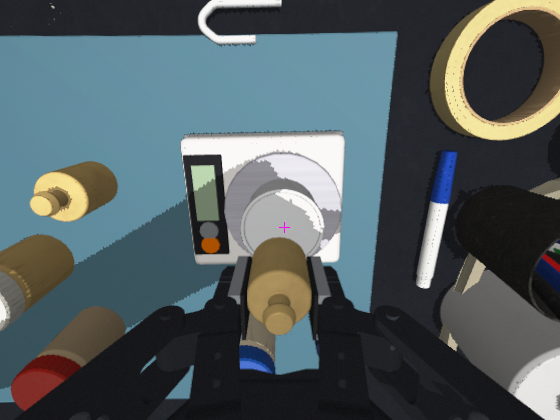

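```bash
python3 - <<'E'
from h import *
c=dict(np.load('pics/cam.npz'))
print(ray(c,[[280,320]],.1785), proj(c,[[.5728,.2767,.1785]]),proj(c,[[.5728,.2767,.1265]]))
E
```

```text
[[0.5706438  0.28013076 0.1785    ]] [[280.38236036 328.57433617]] [[280.5432982  263.28390265]]
```

>>> send_rows([
  [0.1,0.02,0.01,0,0,0,0],
  [0.1,0.04,0.015,0,0,0,0],
  [0.1,0.04,0.015,0.08,0,0,0],
  [0.1,0.04,0.015,0.14,0,0,0],
  [0.1,0.04,0.015,0.18,0,0,0],
  [0.1,0.04,0.015,0.2,0,0,0],
  [0.1,0.04,0.015,0.21,0,0,0],
  [0.1,0.04,0.015,0.21,0,0,0],
])

```text
clock: 14.9
tcp_pos: [0.5728, 0.2861, 0.1176]
orientation: [-1.571, -2.72, 0.001]
contact_force: [0.4, -0.5, -1.6]
grip_width: 0.0282
```

```bash
python3 go.py .5718 .2828 .1122 120
```

```text
t 14.9 tcp [0.5728 0.2861 0.1176] yaw 120.00055610083396 q [ 0.0739  0.7478 -0.9348  1.6989  0.6802  1.0544 -0.565 ] F [ 0.4347 -0.4512 -1.6154] w 0.028194586112405606
[0.5718, 0.2828, 0.1122, 120.0] -> [-0.0162 -0.0166  0.0358] [-0.0002 -0.      0.    ]
```

>>> send_rows([
  [0.1,-0.006,-0.016,0.01,0,0,0],
  [0.1,-0.006,-0.016,0.02,0,0,0],
  [0.1,-0.006,-0.016,0.028,0,0,0],
  [0.1,-0.006,-0.016,0.033,0,0,0],
  [0.1,-0.006,-0.016,0.036,0,0,0],
  [0.1,-0.006,-0.016,0.036,0,0,0],
  [0.1,-0.006,-0.016,0.036,0,0,0],
])

```text
clock: 15.48
tcp_pos: [0.5713, 0.2844, 0.1128]
orientation: [1.571, 2.721, 0.0]
contact_force: [-0.7, 0.5, -1.8]
grip_width: 0.0285
```

```bash
python3 go.py .571 .2841 .1122 120
```

```text
t 15.48 tcp [0.5713 0.2844 0.1128] yaw 119.99869213849543 q [ 0.0751  0.7502 -0.9319  1.7077  0.6856  1.0441 -0.5691] F [-0.7345  0.5228 -1.7768] w 0.028526749484521344
[0.571, 0.2841, 0.1122, 120.0] -> [-0.0005 -0.0027  0.0037] [ 0.  0. -0.]
```

>>> send_rows([
  [0.1,0,0,0.004,0,0,0],
  [0.1,0,0,0.008,0,0,0],
  [0.1,0,0,0.008,0,0,0],
])

```text
clock: 15.73
tcp_pos: [0.5714, 0.2845, 0.1123]
orientation: [1.571, 2.72, 0.0]
contact_force: [-2.6, -3.3, 5.0]
grip_width: 0.0284
```

Contact made; release slowly and lift straight.

>>> send_rows([
  [0.5,0,0,-0.002,0,0,0],
  [0.8,0,0,-0.002,0,0,0],
  [1,0,0,-0.002,0,0,0],
  [1,0,0,-0.002,0,0,0],
  [1,0,0,-0.002,0,0,0],
  [1,0,0,-0.002,0,0,0],
  [1,0,0,-0.002,0,0,0],
  [1,0,0,-0.002,0,0,0],
  [1,0,0,-0.1,0,0,0],
  [1,0,0,-0.3,0,0,0],
  [1,0,0,-0.5,0,0,0],
  [1,0,0,-0.7,0,0,0],
  [1,0,0,-0.9,0,0,0],
  [1,0,0,-0.9,0,0,0],
  [1,0,0,-0.9,0,0,0],
])

```text
clock: 16.98
tcp_pos: [0.5719, 0.2854, 0.2497]
orientation: [1.569, 2.719, 0.006]
contact_force: [0.1, 0.3, -1.0]
grip_width: 0.0854
```

```bash
python3 go.py .4165 .2057 .17 30;python3 w.py w6.png .5705 .285 .093 .5705 .285 .145 .4165 .2057 .053
```

```text
t 16.98 tcp [0.5719 0.2854 0.2497] yaw 120.00587806571433 q [ 0.1332  0.6143 -1.0292  1.5921  0.5496  1.2468 -0.4694] F [ 0.0557  0.2671 -0.9911] w 0.08540278831823679
[0.4165, 0.2057, 0.17, 30.0] -> [ 0.0581 -1.1656  0.5261] [ 0.0012 -0.0011  0.5   ]
[277.44994512 194.11581515]
[277.46621084 211.64083375]
[118.66393967 176.61151978]
```

View pics/w6.png

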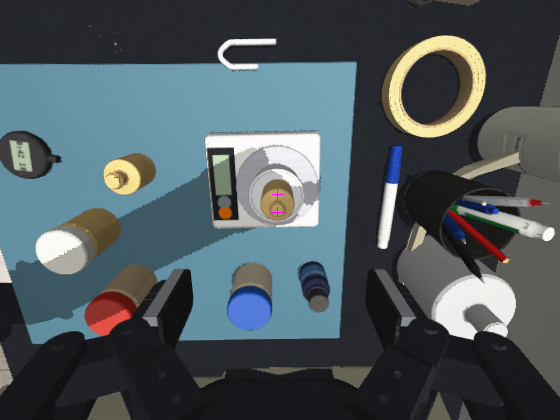

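>>> send_rows([
  [1,0,-0.2,0,0,0,0.04],
  [1,0,-0.4,0,0,0,0.08],
  [1,0,-0.6,0,0,0,0.12],
  [1,0,-0.8,0.1,0,0,0.16],
  [1,0.05,-1,0.2,0,0,0.2],
  [1,0.05,-1,0.3,0,0,0.24],
  [1,0.05,-1,0.4,0,0,0.28],
  [1,0.05,-1,0.5,0,0,0.32],
  [1,0.05,-1,0.5,0,0,0.36],
  [1,0.05,-1,0.5,0,0,0.4],
  [1,0.05,-1,0.5,0,0,0.44],
  [1,0.05,-1,0.5,0,0,0.48],
  [1,0.05,-1,0.5,0,0,0.5],
  [1,0.05,-1,0.5,0,0,0.5],
  [1,0.05,-1,0.5,0,0,0.5],
])

```text
clock: 18.28
tcp_pos: [0.4371, 0.2155, 0.1709]
orientation: [3.033, 0.817, -0.002]
contact_force: [-0.4, 0.7, 0.2]
grip_width: 0.0853
```

```bash
python3 go.py .4165 .2057 .03 30;python3 w.py w7.png .4165 .2057 .053 .4165 .2057 .075; python3 - <<'E'
from f import *
fit('w6.png',[8,50,60],[35,255,255],(120,177),18,.053)
c=dict(np.load('pics/cam.npz')); 
E
```

```text
t 18.28 tcp [0.4371 0.2155 0.1709] yaw 30.15099163441598 q [ 0.0473  0.3513 -0.7514  2.0252  0.3095  0.8803 -1.9186] F [-0.4012  0.7274  0.1563] w 0.08531236983499084
[0.4165, 0.2057, 0.03, 30.0] -> [-0.1498 -0.0125  0.9393] [0.     0.0005 0.0008]
[276.70267348 229.95749379]
[276.49139087 240.47913071]
w6.png (120, 177) [0.3932 0.3413] 0.0151496147736907 [[0.3929, 0.3417], [0.0272, 0.0305]]
```

View pics/w7.png

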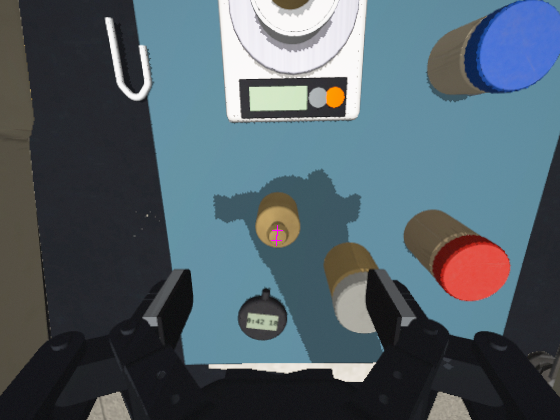

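>>> send_rows([
  [1,-0.06,0,0.1,0,0,0],
  [1,-0.13,-0.01,0.3,0,0,0],
  [1,-0.13,-0.01,0.5,0,0,0],
  [1,-0.13,-0.01,0.65,0,0,0],
  [1,-0.13,-0.01,0.8,0,0,0],
  [1,-0.13,-0.01,0.9,0,0,0],
  [1,-0.13,-0.01,0.93,0,0,0],
  [1,-0.13,-0.01,0.93,0,0,0],
  [1,-0.13,-0.01,0.93,0,0,0],
  [1,-0.13,-0.01,0.93,0,0,0],
])

```text
clock: 19.17
tcp_pos: [0.4206, 0.2078, 0.0329]
orientation: [-3.034, -0.814, -0.002]
contact_force: [0.1, 0.2, 1.2]
grip_width: 0.0856
```

```bash
python3 go.py .4195 .2072 .03 30
```

```text
t 19.17 tcp [0.4206 0.2078 0.0329] yaw 30.0203953728339 q [-0.0993  0.5449 -0.598   2.1576  0.5525  0.5899 -2.1466] F [0.0819 0.1815 1.1563] w 0.08557923954505853
[0.4195, 0.2072, 0.03, 30.0] -> [-0.0086 -0.0002  0.0195] [-0.     -0.0005  0.0001]
```

>>> send_rows([
  [1,-0.01,0,0.01,0,0,0],
  [0.2,-0.01,0,0.01,0,0,0],
  [0.2,-0.01,0,0.01,0,0,0],
  [0.2,-0.01,0,0.01,0,0,0],
  [0.2,-0.01,0,0.01,0,0,0],
  [0.2,-0.01,0,0.01,0,0,0],
  [0.2,-0.01,0,0.01,0,0,0],
  [0.2,-0.01,0,0.01,0,0,0],
  [0.2,-0.01,0,0.01,0,0,0],
  [0.2,-0.01,0,0.01,0,0,0],
], squeeze=60)

```text
clock: 20.0
tcp_pos: [0.4189, 0.2066, 0.031]
orientation: [3.034, 0.813, 0.001]
contact_force: [-1.1, -1.7, 6.6]
grip_width: 0.0385
```

```bash
python3 go.py .4195 .2072 .09 30 .43 .30 .12 30 .516 .368 .1 30
```

```text
t 20.0 tcp [0.4189 0.2066 0.031 ] yaw 29.997888073537904 q [-0.1018  0.5463 -0.5948  2.1622  0.5562  0.5852 -2.1512] F [-1.1278 -1.6535  6.557 ] w 0.03853524628253461
[0.4195, 0.2072, 0.09, 30.0] -> [ 0.0055 -0.001  -0.3935] [ 0.0002 -0.0001 -0.    ]
[0.43, 0.3, 0.12, 30.0] -> [ 0.3755 -0.5017 -0.5936] [ 0.0002 -0.0001 -0.    ]
[0.516, 0.368, 0.1, 30.0] -> [ 1.0986 -0.6077 -0.4601] [ 0.0002 -0.0001 -0.    ]
```

>>> send_rows([
  [0.2,0,0,-0.1,0,0,0],
  [0.2,0,0,-0.3,0,0,0],
  [0.2,0,-0.1,-0.5,0,0,0],
  [0.2,0.1,-0.3,-0.5,0,0,0],
  [0.2,0.25,-0.5,-0.5,0,0,0],
  [0.2,0.45,-0.62,-0.5,0,0,0],
  [0.2,0.65,-0.62,-0.5,0,0,0],
  [0.2,0.85,-0.62,-0.5,0,0,0],
  [0.2,1,-0.62,-0.5,0,0,0],
  [0.2,1,-0.62,-0.5,0,0,0],
  [0.2,1,-0.62,-0.5,0,0,0],
  [0.2,1,-0.62,-0.5,0,0,0],
])

```text
clock: 21.0
tcp_pos: [0.5007, 0.3612, 0.1043]
orientation: [3.033, 0.813, -0.004]
contact_force: [-0.2, -0.4, -5.3]
grip_width: 0.0385
```

```bash
python3 go.py .518 .3715 .05 30.4;python3 w.py w8.png .518 .3715 .008 .5417 .3318 .039; tail -1 /dev/null
```

```text
t 21.0 tcp [0.5007 0.3612 0.1043] yaw 30.020923189436274 q [-0.2512  0.6298 -0.6537  1.7735  0.4727  0.9038 -2.1599] F [-0.153  -0.3582 -5.2722] w 0.038457514057668764
[0.518, 0.3715, 0.05, 30.4] -> [ 0.135  -0.0017  0.3619] [ 0.0001  0.001  -0.0021]
[278.42564847 189.69196464]
[346.70912146 201.05214397]
```

View pics/w8.png

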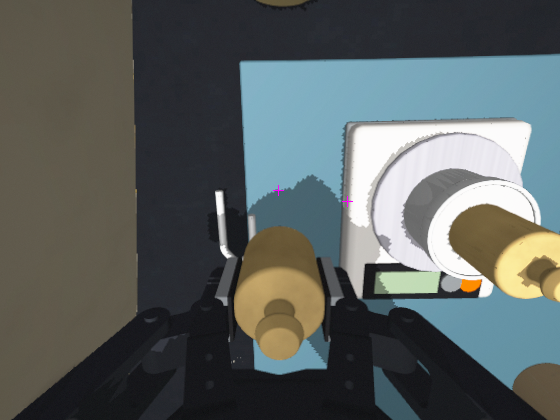

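```bash
python3 - <<'E'
from h import *
c=dict(np.load('pics/cam.npz')); o=np.array([.570,.2835]); a=np.radians(30.4); X=np.array([np.cos(a),np.sin(a)]);Y=np.array([-X[1],X[0]])
for n,uv,z in [('hook',[[252,217],[258,240],[222,192],[238,262]],.004),('edge',[[243,120],[247,180]],.008),('mach',[[134,100],[135,300]],0.),('knob',[[279,340]],.1043-.031+.008+.067)]:
    p=ray(c,uv,z)[:,:2]; print(n,p.round(4).tolist(),((p-o)@np.c_[X,Y]).round(4).tolist())
print((np.array([.5007,.3612])-o)@np.c_[X,Y])
E
```

```text
hook [[0.4864, 0.378], [0.4709, 0.364], [0.4931, 0.4085], [0.4442, 0.3688]] [[-0.0243, 0.1238], [-0.0448, 0.1196], [-0.0031, 0.1468], [-0.0653, 0.1372]]
edge [[0.55, 0.4193], [0.5126, 0.3962]] [[0.0515, 0.1273], [0.0075, 0.1262]]
mach [[0.5218, 0.4944], [0.3611, 0.4311]] [[0.0652, 0.2063], [-0.1055, 0.233]]
knob [[0.5041, 0.3629]] [[-0.0166, 0.1018]]
[-0.02045337  0.10208545]
```

>>> send_rows([
  [0.2,0.12,0,0,0,0,0],
  [0.2,0.12,0,0.1,0,0,0],
  [0.2,0.12,0,0.25,0,0,0],
  [0.2,0.12,0,0.37,0,0,0],
  [0.2,0.12,0,0.44,0,0,0],
  [0.2,0.12,0,0.465,0,0,0],
  [0.2,0.12,0,0.475,0,0,0],
  [0.2,0.12,0,0.475,0,0,0],
  [0.2,0.12,0,0.475,0,0,0],
])

```text
clock: 21.8
tcp_pos: [0.5183, 0.3709, 0.0351]
orientation: [3.034, 0.812, 0.002]
contact_force: [0.1, -2.1, -5.4]
grip_width: 0.0383
```

```bash
python3 go.py .518 .3715 .031 30
```

```text
t 21.8 tcp [0.5183 0.3709 0.0351] yaw 29.97391861359293 q [-0.2964  0.7406 -0.5948  1.7569  0.5476  0.8149 -2.2031] F [ 0.105  -2.0907 -5.4145] w 0.03825791164682248
[0.518, 0.3715, 0.031, 30.0] -> [ 0.0005 -0.0043  0.027 ] [ 0.0002 -0.0003 -0.0001]
```

>>> send_rows([
  [0.2,-0.01,0,0.01,0,0,0],
  [0.2,-0.01,0,0.02,0,0,0],
  [0.2,-0.01,0,0.028,0,0,0],
  [0.2,-0.01,0,0.03,0,0,0],
  [0.2,-0.01,0,0.03,0,0,0],
])

```text
clock: 22.22
tcp_pos: [0.5174, 0.3703, 0.0311]
orientation: [3.034, 0.812, 0.003]
contact_force: [0.5, -4.8, 4.5]
grip_width: 0.0387
```

Standing; open partly, rise.

>>> send_rows([
  [0.62,0,0,0,0,0,0],
  [0.62,0,0,0,0,0,0],
  [0.62,0,0,0,0,0,0],
  [0.62,0,0,0,0,0,0],
  [0.62,0,0,0,0,0,0],
  [0.62,0,0,-0.05,0,0,0],
  [0.62,0,0,-0.2,0,0,0],
  [0.62,0,0,-0.4,0,0,0],
  [0.62,0,0,-0.6,0,0,0],
  [0.62,0,0,-0.8,0,0,0],
  [1,0,0,-1,0,0,0],
  [1,0,0,-1,0,0,0],
  [1,0,0,-1,0,0,0],
])

```text
clock: 23.3
tcp_pos: [0.5172, 0.3715, 0.1825]
orientation: [-3.033, -0.813, -0.007]
contact_force: [-0.4, -0.3, 0.5]
grip_width: 0.0852
```

```bash
python3 go.py .43 .24 .2 30 .4018 .1111 .17 -60 .4018 .1111 .17 120;python3 w.py w9.png .518 .371 .075
```

```text
t 23.3 tcp [0.5172 0.3715 0.1825] yaw 29.999118402360857 q [-0.2257  0.5654 -0.6942  1.6758  0.4085  1.0453 -2.0977] F [-0.4486 -0.3289  0.4506] w 0.08520873136427956
[0.43, 0.24, 0.2, 30.0] -> [-0.9413  0.4687 -0.1214] [-0.0002 -0.0015 -0.    ]
[0.4018, 0.1111, 0.17, -60.0] -> [-1.5347  1.119   0.0756] [-0.0013 -0.001   0.5   ]
[0.4018, 0.1111, 0.17, 120.0] -> [-1.5347  1.119   0.0756] [ 0.001  -0.0013 -0.5   ]
[279.93464856 209.9135867 ]
```

View pics/w9.png

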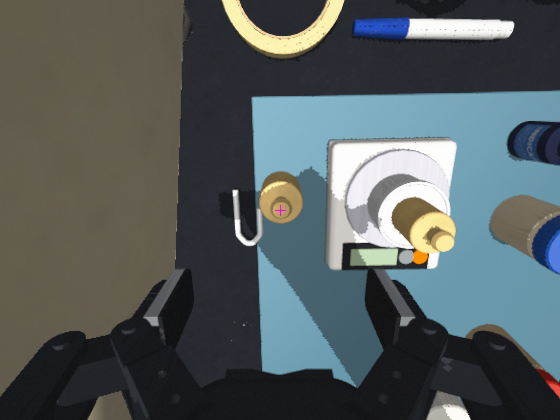

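>>> send_rows([
  [1,-0.2,0,-0.1,0,0,0],
  [1,-0.4,0.1,-0.1,0,0,0],
  [1,-0.6,0.2,-0.1,0,0,0],
  [1,-0.8,0.35,-0.1,0,0,0],
  [1,-0.92,0.55,-0.1,0,0,0],
  [1,-1,0.75,-0.1,0,0,0],
  [1,-1,0.95,-0.1,0,0,0],
  [1,-1,1,-0.1,0,0,0],
  [1,-1,1,-0.1,0,0,0],
  [1,-1,1,-0.1,0,0,0],
])

```text
clock: 24.18
tcp_pos: [0.4609, 0.1657, 0.1941]
orientation: [-3.034, -0.812, 0.002]
contact_force: [0.2, 0.4, -0.0]
grip_width: 0.0855
```

```bash
python3 go.py .4018 .1111 .17 30
```

```text
t 24.18 tcp [0.4609 0.1657 0.1941] yaw 29.964821505312404 q [ 0.1585  0.3171 -0.7412  1.9987  0.2655  0.9238 -1.7678] F [ 0.2252  0.4319 -0.0206] w 0.08552451846283271
[0.4018, 0.1111, 0.17, 30.0] -> [-0.5233  0.1188  0.1608] [-0.0004  0.0004 -0.0002]
```

>>> send_rows([
  [1,-0.15,0.04,0,0,0,0],
  [1,-0.3,0.08,0.05,0,0,0],
  [1,-0.45,0.12,0.1,0,0,0],
  [1,-0.52,0.12,0.16,0,0,0],
  [1,-0.52,0.12,0.16,0,0,0],
  [1,-0.52,0.12,0.16,0,0,0],
  [1,-0.52,0.12,0.16,0,0,0],
])

```text
clock: 24.77
tcp_pos: [0.4037, 0.1128, 0.1713]
orientation: [-3.033, -0.816, -0.002]
contact_force: [0.4, 0.8, 0.5]
grip_width: 0.0853
```

```bash
python3 go.py .4018 .1111 .045 30; python3 w.py w10.png .4018 .1111 .086 .4738 .0598 .09; python3 - <<'E'
from h import *
c=dict(np.load('pics/cam.npz'));im=cv2.imread('pics/raw_w10.png');u=proj(c,[.4018,.1111,.086])[0];print(u)
from f import fit
fit('w10.png',[0,0,120],[180,50,255],(int(u[0]),int(u[1])),60,.086)
fit('w10.png',[0,120,70],[10,255,255],tuple(int(v) for v in proj(c,[.4738,.0598,.09])[0]),50,.09)
E
```

```text
t 24.77 tcp [0.4037 0.1128 0.1713] yaw 30.130794738113334 q [ 0.2651  0.2255 -0.7556  2.1693  0.211   0.8164 -1.668 ] F [0.4297 0.8151 0.5354] w 0.0853184142594537
[0.4018, 0.1111, 0.045, 30.0] -> [-0.0184  0.004   0.8422] [-0.0002 -0.0005  0.0007]
[279.5481379  222.64674071]
[392.96021252 176.97732655]
[279.5481379  222.64674071]
w10.png (279, 222) [0.4054 0.112 ] 0.026322904974222183 [[0.4054, 0.1118], [0.0509, 0.0524]]
w10.png (392, 176) [0.4768 0.0622] 0.028343012556433678 [[0.4772, 0.0622], [0.0519, 0.0565]]
```

View pics/w10.png

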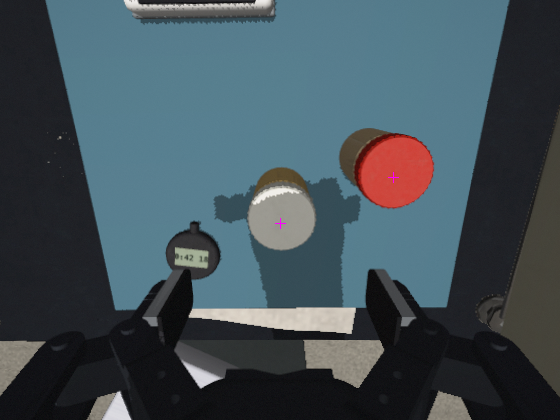

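>>> send_rows([
  [1,0,0.008,0.15,0,0,0],
  [1,0,0.008,0.35,0,0,0],
  [1,0,0.008,0.55,0,0,0],
  [1,0,0.008,0.7,0,0,0],
  [1,0,0.008,0.8,0,0,0],
  [1,0,0.008,0.84,0,0,0],
  [1,0,0.008,0.84,0,0,0],
  [1,0,0.008,0.84,0,0,0],
  [1,0,0.008,0.84,0,0,0],
])

```text
clock: 25.57
tcp_pos: [0.4046, 0.1106, 0.0457]
orientation: [-3.034, -0.813, -0.003]
contact_force: [0.5, -0.0, -0.2]
grip_width: 0.0854
```

```bash
python3 go.py .404 .1115 .045 30
```

```text
t 25.57 tcp [0.4046 0.1106 0.0457] yaw 30.010047046947868 q [ 0.0943  0.4576 -0.5976  2.2637  0.5004  0.5452 -1.9376] F [ 0.5251 -0.0098 -0.2294] w 0.08537239956105958
[0.404, 0.1115, 0.045, 30.0] -> [-0.0003 -0.0075  0.0049] [ 0.0001 -0.0007  0.0001]
```

>>> send_rows([
  [0.3,0,0,0,0,0,0],
  [0.3,0,0,0,0,0,0],
  [0.3,0,0,0,0,0,0],
  [0.3,0,0,0,0,0,0],
  [0.3,0,0,0,0,0,0],
  [0.3,0,0,0,0,0,0],
  [0.3,0,0,0,0,0,0],
  [0.3,0,0,0,0,0,0],
], squeeze=30)

```text
clock: 26.23
tcp_pos: [0.4041, 0.1099, 0.0455]
orientation: [3.034, 0.812, 0.002]
contact_force: [-0.7, -1.1, 7.1]
grip_width: 0.05
```

```bash
python3 go.py .404 .1115 .15 30 .5425 .1 .16 30.4
```

```text
t 26.23 tcp [0.4041 0.1099 0.0455] yaw 29.97702214792212 q [ 0.0945  0.4575 -0.597   2.2647  0.5009  0.5453 -1.9382] F [-0.7453 -1.1154  7.0872] w 0.04995531777006918
[0.404, 0.1115, 0.15, 30.0] -> [ 0.0056 -0.0089 -0.6966] [ 0.0003 -0.0003 -0.0001]
[0.5425, 0.1, 0.16, 30.4] -> [ 0.7672  0.5189 -0.762 ] [ 0.0003 -0.0003 -0.0024]
```

>>> send_rows([
  [0.3,0,0,-0.1,0,0,0],
  [0.3,0,0,-0.3,0,0,0],
  [0.3,0,0,-0.5,0,0,0],
  [0.3,0,0,-0.7,0,0,0],
  [0.3,0.12,0.08,-0.76,0,0,0],
  [0.3,0.3,0.2,-0.76,0,0,0],
  [0.3,0.48,0.32,-0.76,0,0,0],
  [0.3,0.65,0.44,-0.76,0,0,0],
  [0.3,0.77,0.52,-0.76,0,0,0],
  [0.3,0.77,0.52,-0.76,0,0,0],
  [0.3,0.77,0.52,-0.76,0,0,0],
  [0.3,0.77,0.52,-0.76,0,0,0],
  [0.3,0.77,0.52,-0.76,0,0,0],
])

```text
clock: 27.32
tcp_pos: [0.5412, 0.1002, 0.1586]
orientation: [3.034, 0.814, -0.002]
contact_force: [0.5, 0.1, -2.0]
grip_width: 0.0496
```

```bash
python3 w.py w11.png .611 .1402 .082 ; python3 go.py .5435 .1007 .06 30 .5435 .1007 .0455 30; python3 - <<'E'
from f import *
c=dict(np.load('pics/cam.npz'))
fit('w11.png',[105,120,40],[125,255,255],tuple(int(v) for v in proj(c,[.611,.1402,.082])[0]),50,.082)
u=proj(c,[.5425,.1,.16+.045-.0045])[0]; print(u); fit('w11.png',[0,0,120],[180,50,255],(int(u[0]),int(u[1])),75,.1975)
E
```

```text
[279.37310703 107.8006512 ]
t 27.37 tcp [0.5414 0.1002 0.1587] yaw 30.054701859726038 q [ 0.2341  0.4549 -0.6721  1.8985  0.3543  0.9097 -1.6563] F [-1.0926  0.3009 -1.2078] w 0.049575279266727834
[0.5435, 0.1007, 0.06, 30.0] -> [0.0147 0.004  0.6583] [0.0001 0.0003 0.0003]
[0.5435, 0.1007, 0.0455, 30.0] -> [0.0148 0.004  0.755 ] [0.0001 0.0003 0.0003]
w11.png (279, 107) [0.6148 0.1406] 0.026587264612317085 [[0.6147, 0.1407], [0.0523, 0.0526]]
[280.5598 341.7798]
w11.png (280, 341) [0.5425 0.1015] 0.026521749794483185 [[0.5446, 0.1022], [0.0475, 0.052]]
```

>>> send_rows([
  [0.3,0.015,0.003,0.1,0,0,0],
  [0.3,0.015,0.003,0.3,0,0,0],
  [0.3,0.015,0.003,0.5,0,0,0],
  [0.3,0.015,0.003,0.63,0,0,0],
  [0.3,0.015,0.003,0.7,0,0,0],
  [0.3,0.015,0.003,0.73,0,0,0],
  [0.3,0.015,0.003,0.74,0,0,0],
  [0.3,0.015,0.003,0.74,0,0,0],
  [0.3,0.015,0.003,0.74,0,0,0],
])

```text
clock: 28.12
tcp_pos: [0.5456, 0.1012, 0.0489]
orientation: [3.034, 0.813, 0.003]
contact_force: [0.5, -0.2, -1.7]
grip_width: 0.05
```

```bash
python3 go.py .5435 .1005 .0455 30
```

```text
t 28.12 tcp [0.5456 0.1012 0.0489] yaw 30.002449885092886 q [ 0.1507  0.6109 -0.5768  1.9567  0.4977  0.7152 -1.7747] F [ 0.5017 -0.2271 -1.7355] w 0.05001074138617914
[0.5435, 0.1005, 0.0455, 30.0] -> [-0.0146 -0.0031  0.0224] [ 0.0002 -0.0006  0.    ]
```

>>> send_rows([
  [0.3,-0.015,0,0.01,0,0,0],
  [0.3,-0.015,0,0.018,0,0,0],
  [0.3,-0.015,0,0.024,0,0,0],
  [0.3,-0.015,0,0.024,0,0,0],
  [0.3,-0.015,0,0.024,0,0,0],
])

```text
clock: 28.53
tcp_pos: [0.5431, 0.0995, 0.0456]
orientation: [3.033, 0.812, 0.001]
contact_force: [-3.3, -2.4, 11.5]
grip_width: 0.0496
```

>>> send_rows([
  [1,0,0,-0.003,0,0,0],
  [1,0,0,-0.003,0,0,0],
  [1,0,0,-0.003,0,0,0],
  [1,0,0,-0.003,0,0,0],
  [1,0,0,-0.003,0,0,0],
  [1,0,0,-0.003,0,0,0],
  [1,0,0,-0.1,0,0,0],
  [1,0,0,-0.3,0,0,0],
  [1,0,0,-0.5,0,0,0],
  [1,0,0,-0.7,0,0,0],
  [1,0,0,-0.9,0,0,0],
  [1,0,0,-1,0,0,0],
  [1,-0.3,0,-1,0,0,0],
  [1,-0.5,0,-1,0,0,0],
  [1,-0.75,0,-1,0,0,0],
  [1,-0.75,0,-1,0,0,0],
  [1,-0.75,0,-1,0,0,0],
  [1,-0.75,0,-1,0,0,0],
])

```text
clock: 30.03
tcp_pos: [0.4461, 0.0436, 0.1946]
orientation: [3.034, 0.813, 0.002]
contact_force: [-0.0, 1.4, 0.2]
grip_width: 0.0847
```

```bash
python3 go.py; python3 w.py w12.png .5443 .101 .086 .5705 .285 .145; python3 - <<'E'
from f import *
c=dict(np.load('pics/cam.npz'))
P=lambda x:tuple(int(v) for v in proj(c,x)[0])
fit('w12.png',[105,120,40],[125,255,255],P([.611,.1402,.082]),50,.082)
fit('w12.png',[0,120,70],[10,255,255],P([.475,.061,.09]),60,.09)
fit('w12.png',[0,0,120],[180,50,255],P([.544,.101,.086]),40,.086)
E
```

```text
t 30.03 tcp [0.4461 0.0436 0.1946] yaw 29.982629755562787 q [ 0.4267  0.2377 -0.7429  2.0873  0.2074  0.8868 -1.4814] F [-0.0223  1.3726  0.2463] w 0.08474182098021382
[277.88511518  58.01965788]
[-112.13657145 -314.22327464]Traceback (most recent call last):
  File "<stdin>", line 4, in <module>
  File "f.py", line 8, in fit
    q=max(cv2.findContours(m,cv2.RETR_EXTERNAL,cv2.CHAIN_APPROX_NONE)[0],key=cv2.contourArea)
ValueError: max() iterable argument is empty
```

View pics/w12.png

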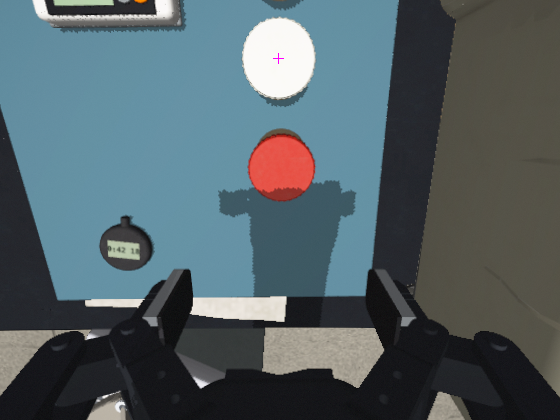

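```bash
python3 - <<'E'
from f import *
c=dict(np.load('pics/cam.npz')); P=lambda x:tuple(int(v) for v in proj(c,x)[0])
fit('w12.png',[0,120,70],[10,255,255],P([.475,.061,.09]),60,.09)
fit('w12.png',[0,0,120],[180,50,255],P([.544,.101,.086]),45,.086)
import m
G=lambda *a: m.blob(*a)
for n,a in {'jar':([0,0,185],[180,45,255],P0,20,.086) if 0 else None,}.items(): pass
u=lambda x:tuple(int(v) for v in proj(m.d,x)[0])
for n,lo,hi,x,rad in [('jar',*m.W,[.5435,.1005,.086],20),('blue',[105,120,60],[125,255,255],[.611,.14,.082],19),('large',[15,60,90],[35,255,255],[.518,.371,.053],16),('small',[15,60,90],[35,255,255],[.5705,.285,.128],13),('vial',[0,0,0],[180,255,70],[.667,.187,.08],9)]:
    try: m.blob(lo,hi,u(x),rad,x[2],n)
    except Exception as e: print(n,e)
E
```

```text
w12.png (277, 170) [0.4784 0.0598] 0.02677851915359497 [[0.4781, 0.0598], [0.0515, 0.0533]]
w12.png (277, 58) [0.5437 0.1002] 0.026719162240624428 [[0.5437, 0.1002], [0.0527, 0.0529]]
jar [0.5414 0.1001] r 0.0254 ell [0.5411 0.1003] [0.0244 0.0245]
blue [0.611  0.1402] r 0.0267 ell [0.611  0.1404] [0.0255 0.0256]
large [0.5147 0.369 ] r 0.0201 ell [0.515  0.3692] [0.0188 0.0194]
small [0.5672 0.2844] r 0.015 ell [0.5668 0.2843] [0.014  0.0142]
vial [0.6643 0.1862] r 0.0166 ell [0.6628 0.186 ] [0.0129 0.0158]
```

```bash
python3 -c "
from bench import r
o=r.get_obs();print(o['clock'],o['qvel'],o['contact_force']);print(r.hand_in())"
```

```text
30.1333 [-7.72105023e-03  8.32484301e-03  3.75349243e-05  7.09563171e-04
 -2.93138954e-03  2.90588652e-03  1.16926195e-03] [ 0.16352166 -0.01832434  0.10761024]
the job is handed in; nothing more can be done
None
```

The bench is set out as asked and the job was handed in at about 30 s of the 102 s allowed. The arm touched nothing and the gripper was open. No verdict is reported, so these are my last camera readings:

| Item | Reading | Allowed |
|---|---|---|
| Tin on the pan | about 1 to 4 mm from the pan's middle | 15 mm |
| Smaller weight on the lid | about 2 mm from the tin's axis | 10 mm |
| Larger weight, level with the pan | x about -3 mm | ±15 mm |
| Larger weight, gap to the scale's side | axis at y about 103 mm, so roughly 27 mm clear | 91–121 mm |
| White-capped jar | about 1 mm from midway between red and blue | 12 mm |
| Dark blue vial | reading differed by about 3 mm from its starting one; never touched | 30 mm |

- **Camera disagreement:** the top and wrist cameras differed by 3 to 5 mm on some positions. I used values between them or relative to nearby things, which is well inside the limits.
- **Larger weight:** I set it a few millimetres closer to the scale than the nominal 30 mm because the board's edge is near that spot. Its foot clears the edge by about 4 mm.
- **Failed check:** one check script stopped because the blue jar was out of the wrist picture. I repeated that check with the top camera, and the result agreed.

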